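Transfer a row of containers to the empty rack in reverse order

TASK

Move the four containers one by one from the grey rack with the black adapter rings to the empty steel rack so that they stand there in reverse order: as you look from the robot, the one that stood leftmost in the grey rack ends up in the rightmost place, the second from the left in the second from the right, and so on. Keep them upright, set each one down on the floor of its own place without dropping it, and let go.

Things in the scene. Friction and masses are not known exactly. Their poses are not given: they have to be found in the camera images.
- oil_vial_mid (a point): clear glass vial of yellowish oil with a narrower white cap (21 mm), 28 mm in diameter, 57 mm tall, loose, 40 g. Starts upright in one of the four places of the grey rack, inside its own adapter ring. This point is its centre, half-way up (28.5 mm above its foot) on its axis; z points up along it.
- tall_bottle_mid (a point): slim amber glass bottle with a small black cap, the tallest and thinnest, 24 mm in diameter, 74 mm tall, loose, 40 g. Starts upright in one of the four places of the grey rack, inside its own adapter ring. This point is its centre, half-way up (37 mm above its foot) on its axis; z points up along it.
- wide_jar_mid (a point): stout white jar with a flat white lid as wide as itself, the widest, 38 mm in diameter, 56 mm tall, loose, 60 g. Starts upright in one of the four places of the grey rack, inside its own adapter ring. This point is its centre, half-way up (28 mm above its foot) on its axis; z points up along it.
- steel_canister_mid (a point): bare metal canister with a metal lid and a small knob on it, 31 mm in diameter (body 30 mm, lid, the top 16 mm, 31 mm), 62 mm tall, loose, 70 g. Starts upright in one of the four places of the grey rack, inside its own adapter ring. This point is its centre, half-way up (31 mm above its foot) on its axis; z points up along it.
- oil_vial_ring: black adapter ring round the foot of the oil vial, fixed in the grey rack, where it stays for good and so still shows where that container stood. 50 mm outside, 34 mm hole (3 mm free all round the container), 4 mm high. Origin: centre of its underside, on the rack's floor.
- tall_bottle_ring: black adapter ring round the foot of the tall bottle, fixed in the grey rack, where it stays for good and so still shows where that container stood. 50 mm outside, 30 mm hole (3 mm free all round the container), 4 mm high. Origin: centre of its underside, on the rack's floor.
- wide_jar_ring: black adapter ring round the foot of the wide jar, fixed in the grey rack, where it stays for good and so still shows where that container stood. 50 mm outside, 44 mm hole (3 mm free all round the container), 4 mm high. Origin: centre of its underside, on the rack's floor.
- steel_canister_ring: black adapter ring round the foot of the steel canister, fixed in the grey rack, where it stays for good and so still shows where that container stood. 50 mm outside, 37 mm hole (3 mm free all round the container), 4 mm high. Origin: centre of its underside, on the rack's floor.
- adapter_rack: Grey plastic rack, fixed, holding the rings and at first the containers; same size, origin and axes as the steel one. x points across the row, roughly away from the robot, y along the row, roughly to the robot's left (turned up to 0.35 rad). Either rack may be the nearer; a marker pen lies in the 50+ mm between. Containers stand 18 mm or more apart: grip across the row, fingertips above the rims.
- empty_rack: Bare stainless steel rack, empty at first, fixed: a tray 60 x 225 x 9 mm with four places in a row along its y axis, centred at x = 0, y = +82.5, +27.5, -27.5, -82.5 mm, each 54 x 52 mm inside. Floor 4 mm above the origin, outer rims 9 mm, dividers between the places 8 mm above it. Origin: centre of the underside, on the table; x across the row, away from the robot, y to its left.

How it is judged:
At the end, for the whole second after the job is handed in: Each container stands upright (within 0.08 rad), at rest and let go, on the floor (within 2.5 mm) of the steel rack, within 15 mm along and across of the centre of its place: counted from the left, places 1, 2, 3, 4 of the grey rack (where its ring lies) go to 4, 3, 2, 1 (((y of oil_vial_ring in the frame of adapter_rack between 0.0675 and 0.0975 m and y of oil_vial_mid in the frame of empty_rack between -0.0975 and -0.0675 m) or (y of oil_vial_ring in the frame of adapter_rack between 0.0125 and 0.0425 m and y of oil_vial_mid in the frame of empty_rack between -0.0425 and -0.0125 m) or (y of oil_vial_ring in the frame of adapter_rack between -0.0425 and -0.0125 m and y of oil_vial_mid in the frame of empty_rack between 0.0125 and 0.0425 m) or (y of oil_vial_ring in the frame of adapter_rack between -0.0975 and -0.0675 m and y of oil_vial_mid in the frame of empty_rack between 0.0675 and 0.0975 m)) and x of oil_vial_mid in the frame of empty_rack between -0.015 and 0.015 m and z of oil_vial_mid in the frame of empty_rack between 0.03 and 0.035 m and angle between each of oil_vial_mid, tall_bottle_mid, wide_jar_mid, steel_canister_mid's own z axis and vertical below 0.08 rad and linear speed of each of oil_vial, tall_bottle, wide_jar, steel_canister below 0.02 m/s and ((y of tall_bottle_ring in the frame of adapter_rack between 0.0675 and 0.0975 m and y of tall_bottle_mid in the frame of empty_rack between -0.0975 and -0.0675 m) or (y of tall_bottle_ring in the frame of adapter_rack between 0.0125 and 0.0425 m and y of tall_bottle_mid in the frame of empty_rack between -0.0425 and -0.0125 m) or (y of tall_bottle_ring in the frame of adapter_rack between -0.0425 and -0.0125 m and y of tall_bottle_mid in the frame of empty_rack between 0.0125 and 0.0425 m) or (y of tall_bottle_ring in the frame of adapter_rack between -0.0975 and -0.0675 m and y of tall_bottle_mid in the frame of empty_rack between 0.0675 and 0.0975 m)) and x of tall_bottle_mid in the frame of empty_rack between -0.015 and 0.015 m and z of tall_bottle_mid in the frame of empty_rack between 0.0385 and 0.0435 m and ((y of wide_jar_ring in the frame of adapter_rack between 0.0675 and 0.0975 m and y of wide_jar_mid in the frame of empty_rack between -0.0975 and -0.0675 m) or (y of wide_jar_ring in the frame of adapter_rack between 0.0125 and 0.0425 m and y of wide_jar_mid in the frame of empty_rack between -0.0425 and -0.0125 m) or (y of wide_jar_ring in the frame of adapter_rack between -0.0425 and -0.0125 m and y of wide_jar_mid in the frame of empty_rack between 0.0125 and 0.0425 m) or (y of wide_jar_ring in the frame of adapter_rack between -0.0975 and -0.0675 m and y of wide_jar_mid in the frame of empty_rack between 0.0675 and 0.0975 m)) and x of wide_jar_mid in the frame of empty_rack between -0.015 and 0.015 m and z of wide_jar_mid in the frame of empty_rack between 0.0295 and 0.0345 m and ((y of steel_canister_ring in the frame of adapter_rack between 0.0675 and 0.0975 m and y of steel_canister_mid in the frame of empty_rack between -0.0975 and -0.0675 m) or (y of steel_canister_ring in the frame of adapter_rack between 0.0125 and 0.0425 m and y of steel_canister_mid in the frame of empty_rack between -0.0425 and -0.0125 m) or (y of steel_canister_ring in the frame of adapter_rack between -0.0425 and -0.0125 m and y of steel_canister_mid in the frame of empty_rack between 0.0125 and 0.0425 m) or (y of steel_canister_ring in the frame of adapter_rack between -0.0975 and -0.0675 m and y of steel_canister_mid in the frame of empty_rack between 0.0675 and 0.0975 m)) and x of steel_canister_mid in the frame of empty_rack between -0.015 and 0.015 m and z of steel_canister_mid in the frame of empty_rack between 0.0325 and 0.0375 m); the robot touches nothing.
It fails at once if a container was tipped over (angle between any of oil_vial_mid, tall_bottle_mid, wide_jar_mid, steel_canister_mid's own z axis and vertical above 0.9 rad).
It fails at once if a container was dropped (in free fall for more than about 30 mm) ((linear speed of oil_vial above 0.8 m/s and contact force between the fingers and oil_vial below 0.01 N) or (linear speed of tall_bottle above 0.8 m/s and contact force between the fingers and tall_bottle below 0.01 N) or (linear speed of wide_jar above 0.8 m/s and contact force between the fingers and wide_jar below 0.01 N) or (linear speed of steel_canister above 0.8 m/s and contact force between the fingers and steel_canister below 0.01 N)).
It also fails if it takes over 90 s, if anything falls off the work surface, if the arm or the gripper's body presses on something with over 40 N, if the wrist force passes 120 N, or if a joint passes its speed limit or range.

ROBOT

A 7-joint arm with a two-finger parallel gripper is mounted at the origin on a cart in front of the work surface, level with it; the furniture and walls round the work are solid. World frame = base frame: x ahead of the robot, y to its left, z up, the work surface at z = 0. Lengths are in m, angles in rad, forces in N, time in s.
With the tool pointing down it reaches from about 0.35 to 0.775 m from the base axis. Payload 3.1 kg.
Tool frame: the origin (TCP) lies at the very end of the fingers, on their centre line; the grasp point (between the pads) lies 19 mm behind it; x points along the fingers, y is the direction in which the jaws open and shut, and the axes are right-handed (so a half turn about x gives the same grasp; the last joint's range is limited). The gripper opens to 85 mm and grips with 20 to 120 N. Pads are 22 mm wide; open, the fingers measure 114 mm over their backs; the gripper's body (76 mm by 85 mm) begins 54 mm behind the grasp point. The pads swing forward as they close: fully open they stand 13 mm farther back than shut.
Start: joints at [1.211, 0.311, 0.014, 1.512, -0.004, 1.319, -0.027], TCP at [0.172, -0.522, 0.231] pointing down, gripper open.
Joint ranges: [-2.7, 2.7], [-0.3, 1.91], [-1.27, 1.3], [0.12, 2.57], [-1.44, 4.58], [0.2, 2.03], [-3.05, 3.05]. Speed limits (rad/s): [2.79, 2.79, 3.14, 3.14, 3.14, 3.14, 3.14].

INTERFACE

Orientations are given as a unit quaternion [x, y, z, w].
In Python, from bench import robot gives the robot as it stands.
- The arm moves only by the tool servo_tool, never from a script. Its argument "motion" is a list of rows, each an object of numbers: "dx", "dy", "dz": the shift along the tool's x, y, z in units of 30 mm (1.0 is 30 mm); "twist": the turn about the tool's x in units of 6 degrees (1.0 is 6 degrees); "gripper": the finger opening in mm, from 0 to 85.4. A call has 1 to 5 rows; each row is the pose to reach, as a shift and turn from the pose commanded when the call began, along the tool's axes at that moment; what a row does not reach only later rows make up. A row lasts 1/12 s, in which the tool goes at most 41.7 mm and 7.16 degrees, less where a joint would pass 70% of its speed; a pose out of reach is approached as far as the arm can. A call with a gripper value outside its range is refused whole. The fingers move at their own pace and stop on an object; "force" is the grip in N (left out, the last holds). Time passes only in rows, so rows that repeat a pose let the fingers close. It gives the time, the measured TCP pose, the force and the opening at its end, in the units of the state.
- robot.sense(): the state, without advancing time (a new reading comes with each control period).
- robot.get_image(name): name is "side" or "top"; returns a dict with "img" (480x640x3 uint8, red, green, blue), "K" (3x3 intrinsics, pixels), "distortion" ([k1, k2, p1, p2, k3] as OpenCV has them; the pictures are not rectified), "R" (3x3) and "t" (3): a world point X has camera coordinates R X + t. Camera axes: x right, y down, z forward; pixel columns grow to the right and rows downward; lengths in m; the calibration is good to about 2 mm. A picture is of the moment at which its call begins. There is no depth.
- robot.job_done(): hands the job in, once; it reports no verdict.
The state is a dict: "t": time; "qpos": joint angles; "qvel": joint speeds; "joint_torque": joint torques, N m; "tcp_pos": TCP position; "tool_rot": TCP orientation; "contact_force": force on the tool from outside, world axes, zero at the start; "ft_torque": the same for the moment, N m; "grip_width": opening from 0.0 (shut) to 1.0 (fully open).
Only numpy, scipy, OpenCV 4.12 (cv2) and the standard library are available. Lean on these libraries where they do the work, as an engineer would, in place of code of your own. Each camera call takes 0.05 s, during which the arm holds its last target. There are 200 camera calls.

## Working session

There is one attempt and no reset: what is moved stays moved. The work goes in short steps, Python scripts to look and compute and a tool call to move; the robot and the scene stay as the last step left them, time stands still between calls to the robot, and variables do not carry over. Pictures are saved under pics/ and viewed, about 12 in all and at most 16, crops included, and the job is handed in when it is done.

Besides the shell and the picture viewer there is one more tool, called after ">>>" by a JSON object that holds its "name" and its "arguments", one argument or row to a line. servo_tool: Moves the arm, as the interface text tells. Its arguments: {"type":"object","properties":{"motion":{"type":"array"},"force":{"type":"number"}},"required":["motion"]}

```bash
mkdir -p pics
python3 - <<'E'
from bench import robot
import cv2
for n in("side","top"):
    d=robot.get_image(n);cv2.imwrite(f"pics/{n}0.png",d["img"][:,:,::-1])
    print(n,d["K"].tolist(),d["distortion"],(-d["R"].T@d["t"]).round(3),d["R"].round(2).tolist())
print(robot.sense())
E
```

```text
side [[573.9652036346727, 0.0, 325.62471786429165], [0.0, 573.9652036346727, 247.73266315176278], [0.0, 0.0, 1.0]] [-0.18593756  0.          0.          0.          0.        ] [0.444 0.572 0.435] [[-0.99, -0.14, 0.0], [-0.06, 0.44, -0.9], [0.12, -0.89, -0.44]]
top [[593.9686305246662, 0.0, 318.4937808862711], [0.0, 593.9686305246662, 243.88339642741823], [0.0, 0.0, 1.0]] [-0.13011283  0.          0.          0.          0.        ] [ 0.356 -0.164  0.895] [[-0.19, -0.98, -0.0], [-0.96, 0.19, -0.21], [0.2, -0.04, -0.98]]
{'t': 0.1, 'qpos': array([ 1.21128297,  0.31165354,  0.01398057,  1.51289267, -0.00441341,
        1.31923078, -0.02722665]), 'qvel': array([-0.00055816, -0.00206742,  0.00083456, -0.00398881,  0.0011181 ,
        0.00223755,  0.00176095]), 'joint_torque': array([ 9.36193319e-04, -3.80855227e+01,  1.46532739e-01, -2.31241375e+01,
        1.22288981e-02,  8.05334217e-03, -3.59816113e-05]), 'tcp_pos': array([ 0.1716859 , -0.52181894,  0.23032701]), 'tool_rot': array([-0.69804817, -0.11265924,  0.6983402 , -0.11116477]), 'contact_force': array([-0.17813141, -0.18128014, -0.35104641]), 'ft_torque': array([-0.05943795,  0.02524324, -0.06110353]), 'grip_width': 1.0002224593510707}
```

View pics/top0.png

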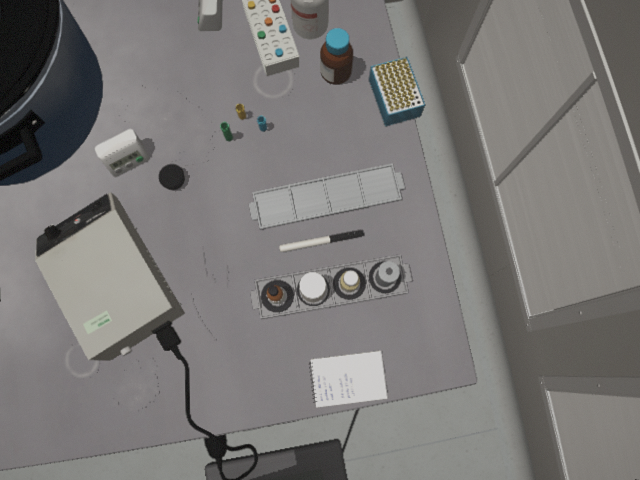

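View pics/side0.png

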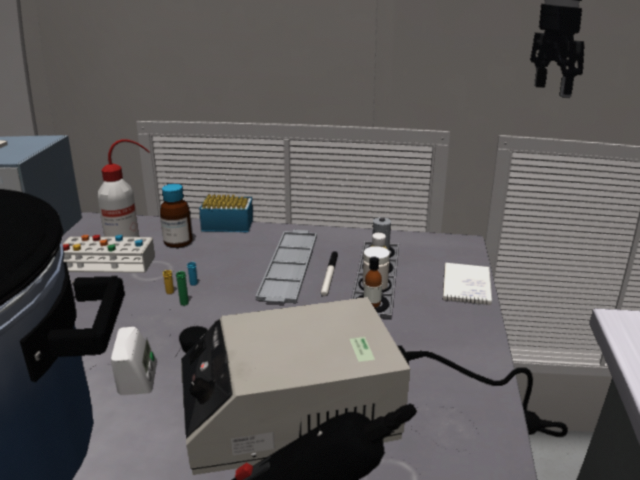

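The top view, with the robot at the bottom, shows the nearer grey rack around (332,288). From the left it holds the tall bottle (277,294), jar (313,288), vial (349,282) and canister (388,273). The steel rack is beyond it, around (327,196).

```bash
cat > h.py <<'E'
import numpy as np, cv2
from bench import robot
def ray(d,px,z):
    n=cv2.undistortPoints(np.array(px,float).reshape(-1,1,2),d["K"],d["distortion"]).reshape(-1,2)
    v=np.c_[n,np.ones(len(n))]@d["R"]; c=-d["R"].T@d["t"]
    return c+v*((z-c[2])/v[:,2])[:,None]
def proj(d,P):
    return cv2.projectPoints(np.array(P,float).reshape(-1,3),cv2.Rodrigues(d["R"])[0],d["t"],d["K"],d["distortion"])[0].reshape(-1,2)
E
python3 - <<'E'
from h import *
im=cv2.imread("pics/top0.png")
c=im[160:325,240:420];cv2.imwrite("pics/c1.png",cv2.resize(c,None,fx=3.6,fy=3.6,interpolation=cv2.INTER_CUBIC))
E
```

```text
(no output)
```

View pics/c1.png

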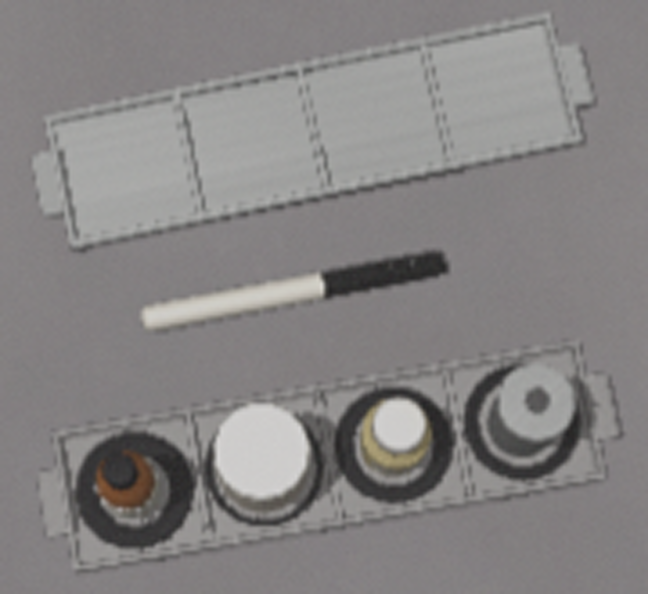

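The crop shows both trays' rim corners, the four caps and the rings clearly. I'll cast rays from these and cross-check them against the known tray size and the side view.

Run:
```python
from h import *
d=robot.get_image("top"); s=robot.get_image("side")
f=lambda p:[240-.36+u for u in []] or np.array([[240+(a+.5)/3.6-.5,160+(b+.5)/3.6-.5] for a,b in p])
for n,c in (("steel",[(48,118),(549,14),(582,142),(75,248)]),("grey",[(53,433),(580,345),(605,478),(77,570)])):
    P=ray(d,f(c),.009)
    m=P.mean(0);y=(P[0]+P[3]-P[1]-P[2]);yaw=np.arctan2(-y[0],y[1])
    print(n,m.round(4),"yaw",yaw.round(4),[np.linalg.norm(P[i]-P[(i+1)%4]).round(4) for i in range(4)])
    Y=np.array([-np.sin(yaw),np.cos(yaw)])
    for k in(.0825,.0275,-.0275,-.0825):print("  ",(m[:2]+k*Y).round(4))
for n,p,z,q in(("tall",(120,467),.078,(135,489)),("jar",(261,447),.060,(265,463)),("vial",(398,425),.061,(395,444)),("can",(537,401),.066,(523,420))):
    a=ray(d,f([p]),z)[0];print(n,a.round(4),"ring",ray(d,f([q]),.008)[0].round(4),"side px",proj(s,a).round(1))
im=s["img"][200:330,240:420,::-1];cv2.imwrite("pics/c2.png",cv2.resize(im,None,fx=4,fy=4,interpolation=cv2.INTER_CUBIC))
from scipy.spatial.transform import Rotation as R
S=robot.sense();print(R.from_quat(S["tool_rot"]).as_matrix().round(4),S["tcp_pos"])
```

```text
steel [ 0.6133 -0.2248  0.009 ] yaw 0.023 [np.float64(0.2232), np.float64(0.0597), np.float64(0.2228), np.float64(0.0593)]
   [ 0.6114 -0.1424]
   [ 0.6126 -0.1973]
   [ 0.6139 -0.2523]
   [ 0.6152 -0.3073]
grey [ 0.4728 -0.2037  0.009 ] yaw -0.0207 [np.float64(0.2251), np.float64(0.0573), np.float64(0.2231), np.float64(0.0584)]
   [ 0.4745 -0.1212]
   [ 0.4733 -0.1762]
   [ 0.4722 -0.2312]
   [ 0.4711 -0.2862]
tall [ 0.4748 -0.1205  0.078 ] ring [ 0.4747 -0.1213  0.008 ] side px [[373.6 258.5]]
jar [ 0.4748 -0.1755  0.06  ] ring [ 0.4753 -0.1766  0.008 ] side px [[375.6 252.3]]
vial [ 0.473  -0.2301  0.061 ] ring [ 0.4728 -0.2315  0.008 ] side px [[379. 236.]]
can [ 0.4712 -0.2853  0.066 ] ring [ 0.4725 -0.2863  0.008 ] side px [[382.1 219. ]]
[[-5.000e-04  3.125e-01 -9.499e-01]
 [ 1.400e-03 -9.499e-01 -3.125e-01]
 [-1.000e+00 -1.500e-03  1.000e-04]] [ 0.17175256 -0.52201038  0.23061309]
```

View pics/c2.png

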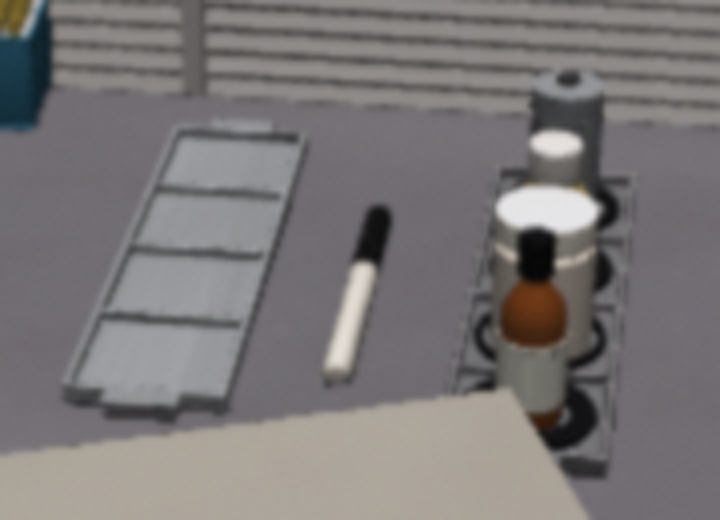

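The side view agrees with the top-view positions to about 1 px (jar lid (376.7,252.5), bottle cap (374,258.7), knob (382,219)). I start with the canister and turn the jaws across the row on the way.

>>> {"name": "servo_tool", "arguments": {
  "motion": [
    {"dy":-0.4,"dz":-1.1,"twist":-1.1,"gripper":85},
    {"dy":-0.8,"dz":-2.2,"twist":-2.2},
    {"dy":-1.2,"dz":-3.3,"twist":-3.3},
    {"dy":-1.6,"dz":-4.4,"twist":-4.4},
    {"dy":-2.0,"dz":-5.5,"twist":-5.5}
  ],
  "force": 30
}}

```text
validation failed for argument at $.mo...
```

```bash
cat >> h.py <<'E'
from scipy.spatial.transform import Rotation as Rn
def go(target):
    "shift in tool units from the measured pose to a world target; twist so that tool y = world x"
    S=robot.sense();M=Rn.from_quat(S["tool_rot"]).as_matrix()
    print("t",round(S["t"],2),"tcp",S["tcp_pos"].round(4),"grip",round(S["grip_width"],3),"F",S["contact_force"].round(1),"tilt",M[:,0].round(4))
    print("units",(M.T@(np.array(target)-S["tcp_pos"])/.03).round(2),"twist",(np.degrees(np.arctan2(M[1,1],M[0,1]))/6).round(2))
E
python3 -c "
from h import *
go([.472,-.286,.15])"
```

```text
t 0.2 tcp [ 0.1718 -0.522   0.2306] grip 0.999 F [-0.5 -0.8 -0.1] tilt [-5.0e-04  1.4e-03 -1.0e+00]
units [  2.69  -4.34 -11.97] twist -11.96
```

>>> {"name": "servo_tool", "arguments": {
  "motion": [
    {"dx":0,"dy":-0.4,"dz":-1.1,"twist":-1.1,"gripper":85},
    {"dx":0,"dy":-0.8,"dz":-2.2,"twist":-2.2,"gripper":85},
    {"dx":0,"dy":-1.2,"dz":-3.3,"twist":-3.3,"gripper":85},
    {"dx":0,"dy":-1.6,"dz":-4.4,"twist":-4.4,"gripper":85},
    {"dx":0,"dy":-2.0,"dz":-5.5,"twist":-5.5,"gripper":85}
  ],
  "force": 30
}}

```text
t: 0.62
tcp_pos: [0.3108, -0.4126, 0.2312]
tool_rot: [-0.637, -0.307, 0.637, -0.307]
contact_force: [0.6, -0.4, -0.6]
grip_width: 0.993
```

```bash
python3 -c "
from h import *
go([.472,-.286,.13])"
```

```text
t 0.62 tcp [ 0.3108 -0.4126  0.2312] grip 0.993 F [ 0.6 -0.4 -0.6] tilt [-2.e-04  1.e-04 -1.e+00]
units [ 3.37  1.58 -6.65] twist -6.41
```

>>> {"name": "servo_tool", "arguments": {
  "motion": [
    {"dx":0.5,"dy":0.28,"dz":-1.2,"twist":-1.15,"gripper":85},
    {"dx":1.0,"dy":0.56,"dz":-2.4,"twist":-2.3,"gripper":85},
    {"dx":1.5,"dy":0.84,"dz":-3.6,"twist":-3.45,"gripper":85},
    {"dx":2.0,"dy":1.12,"dz":-4.8,"twist":-4.6,"gripper":85},
    {"dx":2.5,"dy":1.4,"dz":-6.0,"twist":-5.75,"gripper":85}
  ]
}}

```text
t: 1.03
tcp_pos: [0.4564, -0.2987, 0.1556]
tool_rot: [-0.517, -0.482, 0.517, -0.482]
contact_force: [0.4, -0.2, -0.1]
grip_width: 0.994
```

>>> {"name": "servo_tool", "arguments": {
  "motion": [
    {"dx":0.0,"dy":0,"dz":0,"twist":-0.7,"gripper":85},
    {"dx":0,"dy":0,"dz":0,"twist":-0.7,"gripper":85}
  ]
}}

```text
t: 1.2
tcp_pos: [0.4568, -0.2963, 0.1549]
tool_rot: [0.499, 0.503, -0.498, 0.5]
contact_force: [-0.9, 0.3, -0.6]
grip_width: 0.995
```

```bash
python3 -c "
from h import *
go([.472,-.286,.015])"
```

```text
t 1.2 tcp [ 0.4568 -0.2963  0.1549] grip 0.995 F [-0.9  0.3 -0.6] tilt [-0.0014  0.0032 -1.    ]
units [ 4.66  0.51 -0.32] twist 0.06
```

>>> {"name": "servo_tool", "arguments": {
  "motion": [
    {"dx":0.6,"dy":0.5,"dz":-0.33,"twist":0.06,"gripper":85},
    {"dx":1.7,"dy":0.5,"dz":-0.33,"twist":0.06,"gripper":85},
    {"dx":2.9,"dy":0.5,"dz":-0.33,"twist":0.06,"gripper":85},
    {"dx":4.0,"dy":0.5,"dz":-0.33,"twist":0.06,"gripper":85},
    {"dx":4.6,"dy":0.5,"dz":-0.33,"twist":0.06,"gripper":85}
  ]
}}

```text
t: 1.62
tcp_pos: [0.4667, -0.2909, 0.0148]
tool_rot: [-0.502, -0.499, 0.504, -0.495]
contact_force: [-1.4, -0.2, 0.0]
grip_width: 0.993
```

```bash
python3 -c "
from h import *
go([.472,-.286,.015])
im=robot.get_image('side')['img'][120:330,240:450,::-1];cv2.imwrite('pics/s1.png',cv2.resize(im,None,fx=2.8,fy=2.8,interpolation=cv2.INTER_CUBIC))"
```

```text
t 1.62 tcp [ 0.4667 -0.2909  0.0148] grip 0.993 F [-1.4 -0.2  0. ] tilt [-0.0059  0.0013 -1.    ]
units [-0.01  0.18 -0.16] twist -0.12
```

View pics/s1.png

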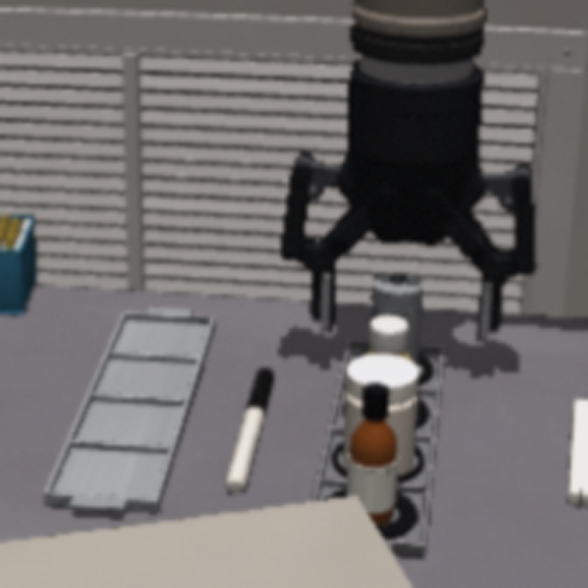

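Fingers straddle the canister, tips still well above the rim since open fingers sit back. I nudge, then close.

>>> {"name": "servo_tool", "arguments": {
  "motion": [
    {"dx":0,"dy":0.17,"dz":-0.16,"twist":-0.1,"gripper":60},
    {"dx":0,"dy":0.17,"dz":-0.16,"twist":-0.1,"gripper":20},
    {"dx":0,"dy":0.17,"dz":-0.16,"twist":-0.1,"gripper":20},
    {"dx":0,"dy":0.17,"dz":-0.16,"twist":-0.1,"gripper":20},
    {"dx":0,"dy":0.17,"dz":-0.16,"twist":-0.1,"gripper":20}
  ],
  "force": 30
}}

```text
t: 2.08
tcp_pos: [0.4765, -0.2863, 0.0202]
tool_rot: [0.5, 0.499, -0.499, 0.502]
contact_force: [-1.0, -0.0, 4.0]
grip_width: 0.349
```

>>> {"name": "servo_tool", "arguments": {
  "motion": [
    {"dx":0,"dy":0,"dz":0,"twist":0,"gripper":20},
    {"dx":0,"dy":0,"dz":0,"twist":0,"gripper":20},
    {"dx":0,"dy":0,"dz":0,"twist":0,"gripper":20},
    {"dx":0,"dy":0,"dz":0,"twist":0,"gripper":20},
    {"dx":0,"dy":0,"dz":0,"twist":0,"gripper":20}
  ]
}}

```text
t: 2.5
tcp_pos: [0.4765, -0.2863, 0.0202]
tool_rot: [0.5, 0.499, -0.499, 0.502]
contact_force: [-0.6, 0.2, 7.5]
grip_width: 0.353
```

```bash
python3 -c "
from h import *
go([.472,-.286,.015])"
```

```text
t 2.5 tcp [ 0.4765 -0.2863  0.0202] grip 0.353 F [-0.6  0.2  7.5] tilt [ 0.0024 -0.0022 -1.    ]
units [ 0.17 -0.15 -0.01] twist 0.02
```

Gripped: width 0.353 × 85 ≈ 30 mm, which matches the canister body. I lift gently and check.

>>> {"name": "servo_tool", "arguments": {
  "motion": [
    {"dx":-0.3,"dy":0,"dz":0,"twist":0,"gripper":20},
    {"dx":-1.0,"dy":0,"dz":0,"twist":0,"gripper":20},
    {"dx":-2.0,"dy":0,"dz":0,"twist":0,"gripper":20},
    {"dx":-3.0,"dy":0,"dz":0,"twist":0,"gripper":20},
    {"dx":-3.0,"dy":0,"dz":0,"twist":0,"gripper":20}
  ]
}}

```text
t: 2.92
tcp_pos: [0.48, -0.2872, 0.1152]
tool_rot: [0.501, 0.496, -0.498, 0.505]
contact_force: [1.4, -0.4, 0.2]
grip_width: 0.349
```

>>> {"name": "servo_tool", "arguments": {
  "motion": [
    {"dx":0,"dy":0,"dz":0,"twist":0,"gripper":20},
    {"dx":0,"dy":0,"dz":0,"twist":0,"gripper":20}
  ]
}}

```text
t: 3.08
tcp_pos: [0.475, -0.2851, 0.1082]
tool_rot: [0.499, 0.501, -0.5, 0.5]
contact_force: [0.3, -0.3, -1.0]
grip_width: 0.346
```

```bash
python3 -c "
from h import *
go([.6114,-.1424,.11])
im=robot.get_image('side')['img'][100:330,240:450,::-1];cv2.imwrite('pics/s2.png',cv2.resize(im,None,fx=2.6,fy=2.6,interpolation=cv2.INTER_CUBIC))"
```

```text
t 3.08 tcp [ 0.475  -0.2851  0.1082] grip 0.346 F [ 0.3 -0.3 -1. ] tilt [-7.e-04  0.e+00 -1.e+00]
units [-0.06  4.56 -4.75] twist 0.02
```

View pics/s2.png

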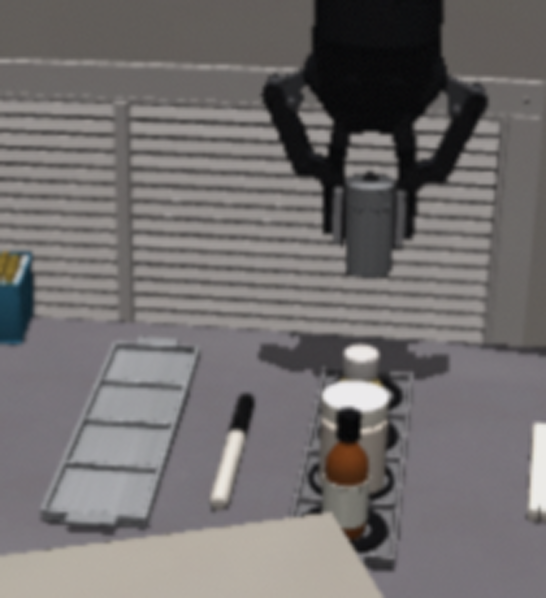

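The canister hangs upright in the jaws. I carry it to the leftmost steel place.

>>> {"name": "servo_tool", "arguments": {
  "motion": [
    {"dx":0,"dy":0.6,"dz":-0.6,"twist":0,"gripper":20},
    {"dx":0,"dy":1.4,"dz":-1.4,"twist":0,"gripper":20},
    {"dx":0,"dy":2.3,"dz":-2.3,"twist":0,"gripper":20},
    {"dx":0,"dy":3.1,"dz":-3.2,"twist":0,"gripper":20},
    {"dx":0,"dy":3.8,"dz":-4.0,"twist":0,"gripper":20}
  ]
}}

```text
t: 3.55
tcp_pos: [0.5894, -0.1624, 0.1064]
tool_rot: [0.499, 0.502, -0.499, 0.5]
contact_force: [0.9, 1.2, -0.4]
grip_width: 0.351
```

>>> {"name": "servo_tool", "arguments": {
  "motion": [
    {"dx":0,"dy":0.5,"dz":-0.5,"twist":0,"gripper":20},
    {"dx":0,"dy":0.75,"dz":-0.75,"twist":0,"gripper":20},
    {"dx":0,"dy":0.75,"dz":-0.75,"twist":0,"gripper":20},
    {"dx":0,"dy":0.75,"dz":-0.75,"twist":0,"gripper":20}
  ]
}}

```text
t: 3.88
tcp_pos: [0.6103, -0.1433, 0.1069]
tool_rot: [0.498, 0.501, -0.5, 0.5]
contact_force: [-0.8, -1.0, -0.4]
grip_width: 0.349
```

```bash
python3 -c "
from h import *
go([.6114,-.1424,.0205])"
```

```text
t 3.88 tcp [ 0.6103 -0.1433  0.1069] grip 0.349 F [-0.8 -1.  -0.4] tilt [-3.4e-03 -8.0e-04 -1.0e+00]
units [ 2.88  0.05 -0.03] twist 0.02
```

>>> {"name": "servo_tool", "arguments": {
  "motion": [
    {"dx":0.7,"dy":0.03,"dz":-0.03,"twist":0,"gripper":20},
    {"dx":1.5,"dy":0.03,"dz":-0.03,"twist":0,"gripper":20},
    {"dx":2.1,"dy":0.03,"dz":-0.03,"twist":0,"gripper":20},
    {"dx":2.5,"dy":0.03,"dz":-0.03,"twist":0,"gripper":20},
    {"dx":2.6,"dy":0.03,"dz":-0.03,"twist":0,"gripper":20}
  ]
}}

```text
t: 4.3
tcp_pos: [0.6089, -0.1443, 0.0273]
tool_rot: [-0.498, -0.501, 0.502, -0.498]
contact_force: [-1.3, 0.1, -0.1]
grip_width: 0.353
```

>>> {"name": "servo_tool", "arguments": {
  "motion": [
    {"dx":0,"dy":0,"dz":0,"twist":0,"gripper":20},
    {"dx":0,"dy":0,"dz":0,"twist":0,"gripper":20},
    {"dx":0.1,"dy":0,"dz":0,"twist":0,"gripper":20},
    {"dx":0.15,"dy":0,"dz":0,"twist":0,"gripper":20},
    {"dx":0.15,"dy":0,"dz":0,"twist":0,"gripper":20}
  ]
}}

```text
t: 4.72
tcp_pos: [0.6129, -0.1415, 0.0263]
tool_rot: [0.499, 0.5, -0.499, 0.501]
contact_force: [-0.4, 0.8, -0.5]
grip_width: 0.343
```

```bash
python3 -c "
from h import *
go([.6114,-.1424,.0205])"
```

```text
t 4.72 tcp [ 0.6129 -0.1415  0.0263] grip 0.343 F [-0.4  0.8 -0.5] tilt [ 8.e-04 -3.e-04 -1.e+00]
units [ 0.19 -0.05  0.03] twist 0.03
```

>>> {"name": "servo_tool", "arguments": {
  "motion": [
    {"dx":0.1,"dy":-0.03,"dz":0.02,"twist":0,"gripper":20},
    {"dx":0.16,"dy":-0.03,"dz":0.02,"twist":0,"gripper":20},
    {"dx":0.16,"dy":-0.03,"dz":0.02,"twist":0,"gripper":20},
    {"dx":0.16,"dy":-0.03,"dz":0.02,"twist":0,"gripper":20}
  ]
}}

```text
t: 5.05
tcp_pos: [0.6114, -0.1421, 0.0208]
tool_rot: [0.499, 0.501, -0.499, 0.501]
contact_force: [-0.3, 0.3, -0.6]
grip_width: 0.349
```

>>> {"name": "servo_tool", "arguments": {
  "motion": [
    {"dx":0.04,"dy":0,"dz":0,"twist":0,"gripper":20},
    {"dx":0.04,"dy":0,"dz":0,"twist":0,"gripper":20},
    {"dx":0.04,"dy":0,"dz":0,"twist":0,"gripper":20},
    {"dx":0.04,"dy":0,"dz":0,"twist":0,"gripper":20}
  ]
}}

```text
t: 5.38
tcp_pos: [0.6118, -0.1421, 0.0203]
tool_rot: [0.499, 0.501, -0.499, 0.501]
contact_force: [-1.9, -0.4, 2.5]
grip_width: 0.346
```

Contact at z 0.0203, the same height as at the grasp, so the foot is on the floor. Now I release and rise.

>>> {"name": "servo_tool", "arguments": {
  "motion": [
    {"dx":0,"dy":0,"dz":0,"twist":0,"gripper":50},
    {"dx":0,"dy":0,"dz":0,"twist":0,"gripper":85},
    {"dx":0,"dy":0,"dz":0,"twist":0,"gripper":85},
    {"dx":0,"dy":0,"dz":0,"twist":0,"gripper":85},
    {"dx":-0.3,"dy":0,"dz":0,"twist":0,"gripper":85}
  ]
}}

```text
t: 5.8
tcp_pos: [0.6098, -0.1419, 0.0269]
tool_rot: [0.498, 0.502, -0.5, 0.499]
contact_force: [0.4, -0.7, -0.5]
grip_width: 0.993
```

>>> {"name": "servo_tool", "arguments": {
  "motion": [
    {"dx":-0.9,"dy":0,"dz":0,"twist":0,"gripper":85},
    {"dx":-1.9,"dy":0,"dz":0,"twist":0,"gripper":85},
    {"dx":-2.8,"dy":0,"dz":0,"twist":0,"gripper":85},
    {"dx":-2.8,"dy":0,"dz":0,"twist":0,"gripper":85},
    {"dx":-2.8,"dy":0,"dz":0,"twist":0,"gripper":85}
  ]
}}

```text
t: 6.22
tcp_pos: [0.6136, -0.1422, 0.1158]
tool_rot: [0.5, 0.499, -0.498, 0.502]
contact_force: [-0.6, -0.2, -0.7]
grip_width: 0.996
```

```bash
python3 -c "
from h import *
go([.473,-.2308,.11])
d=robot.get_image('side');print(proj(d,[.6114,-.1424,.066]))
im=d['img'][100:330,200:430,::-1];cv2.imwrite('pics/s3.png',cv2.resize(im,None,fx=2.6,fy=2.6,interpolation=cv2.INTER_CUBIC))"
```

```text
t 6.22 tcp [ 0.6136 -0.1422  0.1158] grip 0.996 F [-0.6 -0.2 -0.7] tilt [ 0.0057 -0.0012 -1.    ]
units [ 0.17 -4.69  2.94] twist 0.03
[[278.62268948 252.57099399]]
```

View pics/s3.png

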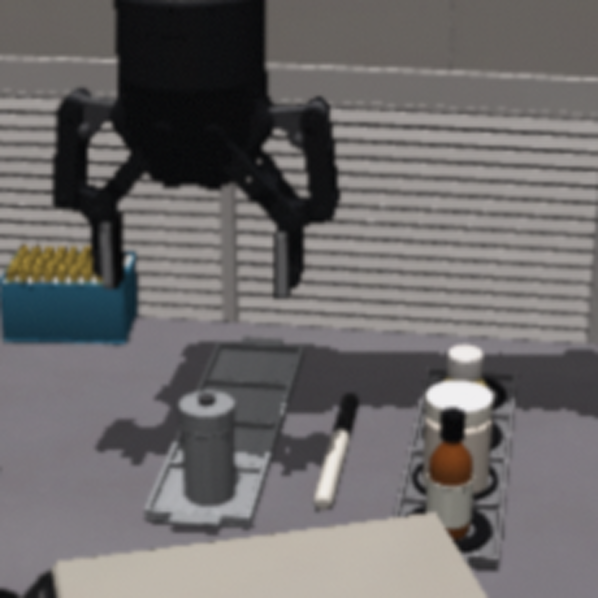

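The canister stands in the leftmost place, with its knob at (279.6,253) against a predicted (278.6,252.6). Next is the vial, which I grip lower because of its narrow cap.

>>> {"name": "servo_tool", "arguments": {
  "motion": [
    {"dx":0,"dy":-0.8,"dz":0.5,"twist":0,"gripper":85},
    {"dx":0,"dy":-1.9,"dz":1.2,"twist":0,"gripper":85},
    {"dx":0,"dy":-3.0,"dz":1.9,"twist":0,"gripper":85},
    {"dx":0,"dy":-4.0,"dz":2.55,"twist":0,"gripper":85},
    {"dx":0,"dy":-4.6,"dz":2.95,"twist":0,"gripper":85}
  ]
}}

```text
t: 6.68
tcp_pos: [0.4682, -0.2337, 0.1107]
tool_rot: [-0.499, -0.501, 0.502, -0.498]
contact_force: [1.1, 0.2, 0.2]
grip_width: 0.996
```

>>> {"name": "servo_tool", "arguments": {
  "motion": [
    {"dx":0,"dy":0,"dz":0,"twist":0,"gripper":85},
    {"dx":0,"dy":0,"dz":0,"twist":0,"gripper":85},
    {"dx":0,"dy":0,"dz":0,"twist":0,"gripper":85},
    {"dx":0,"dy":0,"dz":0,"twist":0,"gripper":85}
  ]
}}

```text
t: 7.02
tcp_pos: [0.4749, -0.2293, 0.1124]
tool_rot: [0.499, 0.502, -0.498, 0.501]
contact_force: [0.3, 0.4, 0.3]
grip_width: 0.995
```

```bash
python3 -c "
from h import *
go([.473,-.2308,.013])"
```

```text
t 7.02 tcp [ 0.4749 -0.2293  0.1124] grip 0.995 F [0.3 0.4 0.3] tilt [ 2.0e-04  1.5e-03 -1.0e+00]
units [ 3.31 -0.06  0.05] twist 0.05
```

>>> {"name": "servo_tool", "arguments": {
  "motion": [
    {"dx":0.8,"dy":-0.05,"dz":0.04,"twist":0,"gripper":85},
    {"dx":1.8,"dy":-0.05,"dz":0.04,"twist":0,"gripper":85},
    {"dx":2.6,"dy":-0.05,"dz":0.04,"twist":0,"gripper":85},
    {"dx":3.1,"dy":-0.05,"dz":0.04,"twist":0,"gripper":85},
    {"dx":3.25,"dy":-0.05,"dz":0.04,"twist":0,"gripper":85}
  ]
}}

```text
t: 7.43
tcp_pos: [0.4711, -0.2296, 0.0121]
tool_rot: [0.498, 0.504, -0.499, 0.499]
contact_force: [-0.2, -0.8, -0.3]
grip_width: 0.994
```

>>> {"name": "servo_tool", "arguments": {
  "motion": [
    {"dx":0,"dy":0,"dz":0,"twist":0,"gripper":85},
    {"dx":0,"dy":0,"dz":0,"twist":0,"gripper":85},
    {"dx":0,"dy":0,"dz":0,"twist":0,"gripper":85},
    {"dx":0,"dy":0,"dz":0,"twist":0,"gripper":85}
  ]
}}

```text
t: 7.77
tcp_pos: [0.4738, -0.2325, 0.0167]
tool_rot: [0.5, 0.5, -0.499, 0.502]
contact_force: [-0.4, 0.7, -0.4]
grip_width: 1.003
```

```bash
python3 -c "
from h import *
go([.473,-.2308,.013])"
```

```text
t 7.77 tcp [ 0.4738 -0.2325  0.0167] grip 1.003 F [-0.4  0.7 -0.4] tilt [ 0.0028 -0.0013 -1.    ]
units [ 0.12 -0.03 -0.06] twist 0.03
```

>>> {"name": "servo_tool", "arguments": {
  "motion": [
    {"dx":0.06,"dy":0,"dz":-0.03,"twist":0,"gripper":50},
    {"dx":0.06,"dy":0,"dz":-0.03,"twist":0,"gripper":30},
    {"dx":0.06,"dy":0,"dz":-0.03,"twist":0,"gripper":18},
    {"dx":0.06,"dy":0,"dz":-0.03,"twist":0,"gripper":18},
    {"dx":0.06,"dy":0,"dz":-0.03,"twist":0,"gripper":18}
  ]
}}

```text
t: 8.18
tcp_pos: [0.4726, -0.2314, 0.0138]
tool_rot: [0.499, 0.5, -0.499, 0.501]
contact_force: [1.4, 0.0, -0.0]
grip_width: 0.321
```

>>> {"name": "servo_tool", "arguments": {
  "motion": [
    {"dx":0,"dy":0,"dz":0,"twist":0,"gripper":18},
    {"dx":0,"dy":0,"dz":0,"twist":0,"gripper":18},
    {"dx":0,"dy":0,"dz":0,"twist":0,"gripper":18},
    {"dx":0,"dy":0,"dz":0,"twist":0,"gripper":18}
  ]
}}

```text
t: 8.52
tcp_pos: [0.4726, -0.2314, 0.0138]
tool_rot: [0.499, 0.5, -0.499, 0.501]
contact_force: [-1.1, 0.5, 2.7]
grip_width: 0.32
```

Width 0.32 ≈ 27.5 mm, so the vial is gripped. I lift and carry it to place 2.

>>> {"name": "servo_tool", "arguments": {
  "motion": [
    {"dx":-0.3,"dy":0,"dz":0,"twist":0,"gripper":18},
    {"dx":-1.0,"dy":0,"dz":0,"twist":0,"gripper":18},
    {"dx":-2.0,"dy":0,"dz":0,"twist":0,"gripper":18},
    {"dx":-2.8,"dy":0,"dz":0,"twist":0,"gripper":18},
    {"dx":-3.1,"dy":0,"dz":0,"twist":0,"gripper":18}
  ]
}}

```text
t: 8.93
tcp_pos: [0.4746, -0.232, 0.1104]
tool_rot: [0.5, 0.499, -0.499, 0.503]
contact_force: [1.0, -0.0, 1.0]
grip_width: 0.321
```

>>> {"name": "servo_tool", "arguments": {
  "motion": [
    {"dx":0,"dy":0.6,"dz":-0.15,"twist":0,"gripper":18},
    {"dx":0,"dy":1.6,"dz":-0.4,"twist":0,"gripper":18},
    {"dx":0,"dy":2.7,"dz":-0.65,"twist":0,"gripper":18},
    {"dx":0,"dy":3.7,"dz":-0.9,"twist":0,"gripper":18},
    {"dx":0,"dy":4.4,"dz":-1.1,"twist":0,"gripper":18}
  ]
}}

```text
t: 9.35
tcp_pos: [0.6063, -0.1963, 0.1057]
tool_rot: [0.499, 0.501, -0.499, 0.501]
contact_force: [0.1, -0.2, 0.0]
grip_width: 0.319
```

>>> {"name": "servo_tool", "arguments": {
  "motion": [
    {"dx":0,"dy":0.27,"dz":-0.04,"twist":0,"gripper":18},
    {"dx":0,"dy":0.27,"dz":-0.04,"twist":0,"gripper":18},
    {"dx":0,"dy":0.27,"dz":-0.04,"twist":0,"gripper":18},
    {"dx":0,"dy":0.27,"dz":-0.04,"twist":0,"gripper":18},
    {"dx":0,"dy":0.27,"dz":-0.04,"twist":0,"gripper":18}
  ]
}}

```text
t: 9.77
tcp_pos: [0.6106, -0.1982, 0.1063]
tool_rot: [-0.499, -0.5, 0.501, -0.5]
contact_force: [0.3, 0.3, -1.3]
grip_width: 0.32
```

```bash
python3 -c "
from h import *
go([.6126,-.1973,.0138])
d=robot.get_image('side')
im=d['img'][100:330,200:430,::-1];cv2.imwrite('pics/s4.png',cv2.resize(im,None,fx=2.6,fy=2.6,interpolation=cv2.INTER_CUBIC))"
```

```text
t 9.77 tcp [ 0.6106 -0.1982  0.1063] grip 0.32 F [ 0.3  0.3 -1.3] tilt [-0.0019 -0.001  -1.    ]
units [ 3.08  0.07 -0.03] twist 0.01
```

View pics/s4.png

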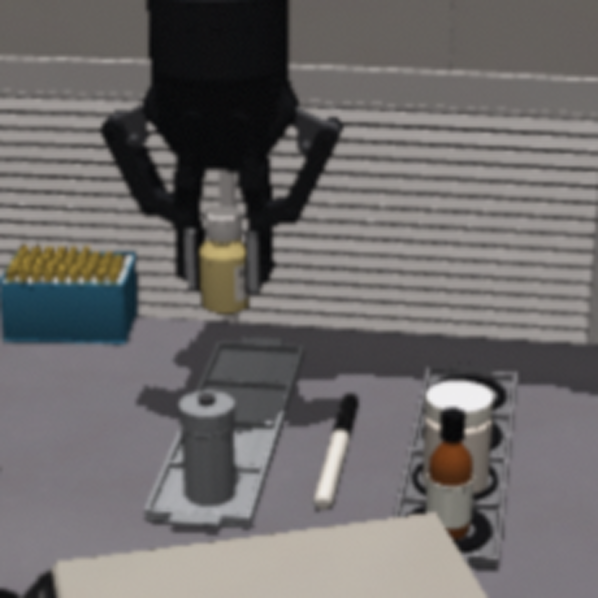

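The vial is held upright at crop (222,260), above place 2. I lower it.

>>> {"name": "servo_tool", "arguments": {
  "motion": [
    {"dx":0.7,"dy":0.03,"dz":0,"twist":0,"gripper":18},
    {"dx":1.6,"dy":0.03,"dz":0,"twist":0,"gripper":18},
    {"dx":2.3,"dy":0.03,"dz":0,"twist":0,"gripper":18},
    {"dx":2.75,"dy":0.03,"dz":0,"twist":0,"gripper":18},
    {"dx":2.8,"dy":0.03,"dz":0,"twist":0,"gripper":18}
  ]
}}

```text
t: 10.23
tcp_pos: [0.6099, -0.1969, 0.0192]
tool_rot: [0.498, 0.502, -0.501, 0.498]
contact_force: [-1.7, -0.1, -1.1]
grip_width: 0.316
```

>>> {"name": "servo_tool", "arguments": {
  "motion": [
    {"dx":0,"dy":0,"dz":0,"twist":0,"gripper":18},
    {"dx":0,"dy":0,"dz":0,"twist":0,"gripper":18},
    {"dx":0.1,"dy":0,"dz":0,"twist":0,"gripper":18},
    {"dx":0.1,"dy":0,"dz":0,"twist":0,"gripper":18},
    {"dx":0.1,"dy":0,"dz":0,"twist":0,"gripper":18}
  ]
}}

```text
t: 10.65
tcp_pos: [0.6139, -0.1968, 0.0204]
tool_rot: [0.5, 0.5, -0.499, 0.501]
contact_force: [0.7, 0.3, -0.7]
grip_width: 0.32
```

>>> {"name": "servo_tool", "arguments": {
  "motion": [
    {"dx":0.08,"dy":0,"dz":0,"twist":0,"gripper":18},
    {"dx":0.08,"dy":0,"dz":0,"twist":0,"gripper":18},
    {"dx":0.08,"dy":0,"dz":0,"twist":0,"gripper":18},
    {"dx":0.08,"dy":0,"dz":0,"twist":0,"gripper":18}
  ]
}}

```text
t: 10.98
tcp_pos: [0.6133, -0.1967, 0.017]
tool_rot: [0.499, 0.501, -0.499, 0.501]
contact_force: [0.5, 0.5, -0.6]
grip_width: 0.318
```

Still about 3 mm above the floor, so I go on down.

>>> {"name": "servo_tool", "arguments": {
  "motion": [
    {"dx":0.05,"dy":0,"dz":0,"twist":0,"gripper":18},
    {"dx":0.09,"dy":0,"dz":0,"twist":0,"gripper":18},
    {"dx":0.09,"dy":0,"dz":0,"twist":0,"gripper":18},
    {"dx":0.12,"dy":0,"dz":0,"twist":0,"gripper":18},
    {"dx":0.12,"dy":0,"dz":0,"twist":0,"gripper":18}
  ]
}}

```text
t: 11.4
tcp_pos: [0.6132, -0.1967, 0.0138]
tool_rot: [0.499, 0.501, -0.499, 0.501]
contact_force: [-0.9, 0.7, 3.6]
grip_width: 0.32
```

On the floor: Fz is 3.6 N at the grasp height. I release, rise, and go to the jar.

>>> {"name": "servo_tool", "arguments": {
  "motion": [
    {"dx":0,"dy":0,"dz":0,"twist":0,"gripper":50},
    {"dx":0,"dy":0,"dz":0,"twist":0,"gripper":85},
    {"dx":0,"dy":0,"dz":0,"twist":0,"gripper":85},
    {"dx":0,"dy":0,"dz":0,"twist":0,"gripper":85},
    {"dx":-0.3,"dy":0,"dz":0,"twist":0,"gripper":85}
  ]
}}

```text
t: 11.82
tcp_pos: [0.6115, -0.1964, 0.0207]
tool_rot: [0.499, 0.502, -0.5, 0.499]
contact_force: [-0.4, -0.2, -0.6]
grip_width: 0.988
```

>>> {"name": "servo_tool", "arguments": {
  "motion": [
    {"dx":-0.9,"dy":0,"dz":0,"twist":0,"gripper":85},
    {"dx":-1.9,"dy":0,"dz":0,"twist":0,"gripper":85},
    {"dx":-2.7,"dy":0,"dz":0,"twist":0,"gripper":85},
    {"dx":-3.0,"dy":0,"dz":0,"twist":0,"gripper":85},
    {"dx":-3.0,"dy":0,"dz":0,"twist":0,"gripper":85}
  ]
}}

```text
t: 12.23
tcp_pos: [0.6158, -0.1971, 0.1165]
tool_rot: [0.501, 0.498, -0.498, 0.503]
contact_force: [0.9, -0.1, -0.1]
grip_width: 0.995
```

>>> {"name": "servo_tool", "arguments": {
  "motion": [
    {"dx":0,"dy":-0.8,"dz":-0.1,"twist":0,"gripper":85},
    {"dx":0,"dy":-1.9,"dz":-0.3,"twist":0,"gripper":85},
    {"dx":0,"dy":-3.0,"dz":-0.45,"twist":0,"gripper":85},
    {"dx":0,"dy":-4.0,"dz":-0.6,"twist":0,"gripper":85},
    {"dx":0,"dy":-4.62,"dz":-0.7,"twist":0,"gripper":85}
  ]
}}

```text
t: 12.65
tcp_pos: [0.4694, -0.1754, 0.1103]
tool_rot: [0.498, 0.502, -0.501, 0.498]
contact_force: [-0.2, 0.4, 0.0]
grip_width: 0.999
```

>>> {"name": "servo_tool", "arguments": {
  "motion": [
    {"dx":0,"dy":0,"dz":0,"twist":0,"gripper":85},
    {"dx":0,"dy":0,"dz":0,"twist":0,"gripper":85},
    {"dx":0,"dy":0,"dz":0,"twist":0,"gripper":85},
    {"dx":0,"dy":0,"dz":0,"twist":0,"gripper":85}
  ]
}}

```text
t: 12.98
tcp_pos: [0.4756, -0.176, 0.1121]
tool_rot: [0.499, 0.501, -0.499, 0.501]
contact_force: [0.1, -0.1, -0.3]
grip_width: 0.993
```

```bash
python3 -c "
from h import *
go([.4745,-.176,.015])
d=robot.get_image('side');print(proj(d,[.6126,-.1973,.061]))
im=d['img'][100:330,200:430,::-1];cv2.imwrite('pics/s5.png',cv2.resize(im,None,fx=2.6,fy=2.6,interpolation=cv2.INTER_CUBIC))"
```

```text
t 12.98 tcp [ 0.4756 -0.176   0.1121] grip 0.993 F [ 0.1 -0.1 -0.3] tilt [ 5.e-04  5.e-04 -1.e+00]
units [ 3.24 -0.04 -0.  ] twist 0.03
[[285.61122012 239.34351712]]
```

View pics/s5.png

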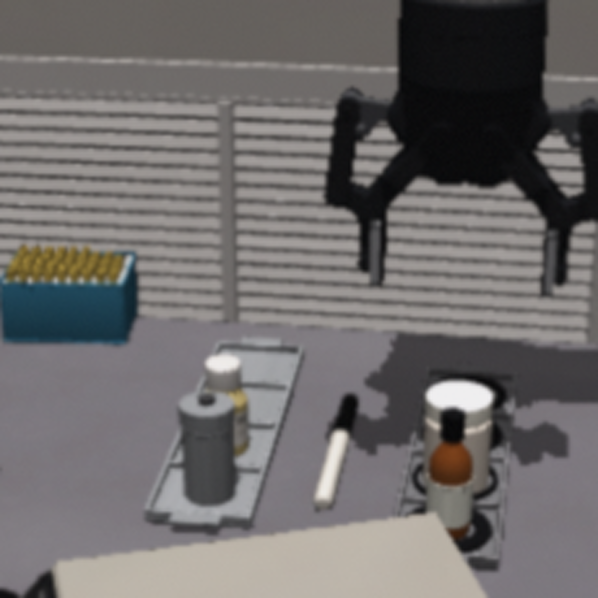

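The vial stands in place 2, its cap at (285.4,239) against a predicted (285.6,239.3). Next I descend on the jar.

>>> {"name": "servo_tool", "arguments": {
  "motion": [
    {"dx":0.8,"dy":-0.03,"dz":0,"twist":0,"gripper":85},
    {"dx":1.8,"dy":-0.03,"dz":0,"twist":0,"gripper":85},
    {"dx":2.6,"dy":-0.03,"dz":0,"twist":0,"gripper":85},
    {"dx":3.1,"dy":-0.03,"dz":0,"twist":0,"gripper":85},
    {"dx":3.2,"dy":-0.03,"dz":0,"twist":0,"gripper":85}
  ]
}}

```text
t: 13.45
tcp_pos: [0.4718, -0.1751, 0.0132]
tool_rot: [0.498, 0.503, -0.5, 0.499]
contact_force: [0.0, -0.4, -0.3]
grip_width: 0.998
```

>>> {"name": "servo_tool", "arguments": {
  "motion": [
    {"dx":0,"dy":0,"dz":0,"twist":0,"gripper":85},
    {"dx":0,"dy":0,"dz":0,"twist":0,"gripper":85},
    {"dx":0,"dy":0,"dz":0,"twist":0,"gripper":60},
    {"dx":0,"dy":0,"dz":0,"twist":0,"gripper":40},
    {"dx":0,"dy":0,"dz":0,"twist":0,"gripper":28}
  ]
}}

```text
t: 13.87
tcp_pos: [0.4747, -0.1764, 0.0176]
tool_rot: [0.5, 0.5, -0.499, 0.501]
contact_force: [-0.2, 0.3, 0.4]
grip_width: 0.603
```

>>> {"name": "servo_tool", "arguments": {
  "motion": [
    {"dx":0,"dy":0,"dz":0,"twist":0,"gripper":28},
    {"dx":0,"dy":0,"dz":0,"twist":0,"gripper":28},
    {"dx":0,"dy":0,"dz":0,"twist":0,"gripper":28},
    {"dx":0,"dy":0,"dz":0,"twist":0,"gripper":28}
  ]
}}

```text
t: 14.2
tcp_pos: [0.4742, -0.1763, 0.0173]
tool_rot: [0.499, 0.5, -0.499, 0.501]
contact_force: [-1.9, -0.3, 5.6]
grip_width: 0.436
```

Width 0.436 ≈ 37.5 mm, so the jar is gripped. I lift it and carry it to place 3.

>>> {"name": "servo_tool", "arguments": {
  "motion": [
    {"dx":-0.3,"dy":0,"dz":0,"twist":0,"gripper":28},
    {"dx":-1.0,"dy":0,"dz":0,"twist":0,"gripper":28},
    {"dx":-2.0,"dy":0,"dz":0,"twist":0,"gripper":28},
    {"dx":-2.8,"dy":0,"dz":0,"twist":0,"gripper":28},
    {"dx":-3.1,"dy":0,"dz":0,"twist":0,"gripper":28}
  ]
}}

```text
t: 14.62
tcp_pos: [0.4761, -0.1765, 0.1132]
tool_rot: [0.5, 0.499, -0.498, 0.503]
contact_force: [1.0, 0.1, 0.0]
grip_width: 0.431
```

>>> {"name": "servo_tool", "arguments": {
  "motion": [
    {"dx":0,"dy":0.6,"dz":0.35,"twist":0,"gripper":28},
    {"dx":0,"dy":1.6,"dz":0.9,"twist":0,"gripper":28},
    {"dx":0,"dy":2.7,"dz":1.5,"twist":0,"gripper":28},
    {"dx":0,"dy":3.7,"dz":2.05,"twist":0,"gripper":28},
    {"dx":0,"dy":4.4,"dz":2.4,"twist":0,"gripper":28}
  ]
}}

```text
t: 15.03
tcp_pos: [0.6075, -0.2498, 0.1083]
tool_rot: [0.499, 0.5, -0.5, 0.501]
contact_force: [0.4, -0.5, -0.5]
grip_width: 0.432
```

>>> {"name": "servo_tool", "arguments": {
  "motion": [
    {"dx":0,"dy":0.26,"dz":0.13,"twist":0,"gripper":28},
    {"dx":0,"dy":0.26,"dz":0.13,"twist":0,"gripper":28},
    {"dx":0,"dy":0.26,"dz":0.13,"twist":0,"gripper":28},
    {"dx":0,"dy":0.26,"dz":0.13,"twist":0,"gripper":28},
    {"dx":0,"dy":0.26,"dz":0.13,"twist":0,"gripper":28}
  ]
}}

```text
t: 15.45
tcp_pos: [0.6126, -0.2509, 0.1093]
tool_rot: [0.499, 0.501, -0.499, 0.5]
contact_force: [0.8, 0.6, -0.6]
grip_width: 0.437
```

```bash
python3 -c "
from h import *
go([.6139,-.2523,.0173])"
```

```text
t 15.45 tcp [ 0.6126 -0.2509  0.1093] grip 0.437 F [ 0.8  0.6 -0.6] tilt [-1.4e-03  4.0e-04 -1.0e+00]
units [3.07 0.05 0.05] twist 0.03
```

>>> {"name": "servo_tool", "arguments": {
  "motion": [
    {"dx":0.7,"dy":0.03,"dz":0.04,"twist":0,"gripper":28},
    {"dx":1.6,"dy":0.03,"dz":0.04,"twist":0,"gripper":28},
    {"dx":2.3,"dy":0.03,"dz":0.04,"twist":0,"gripper":28},
    {"dx":2.75,"dy":0.03,"dz":0.04,"twist":0,"gripper":28},
    {"dx":2.85,"dy":0.03,"dz":0.04,"twist":0,"gripper":28}
  ]
}}

```text
t: 15.87
tcp_pos: [0.6116, -0.2519, 0.021]
tool_rot: [0.498, 0.503, -0.5, 0.499]
contact_force: [-0.8, -0.1, -1.0]
grip_width: 0.437
```

>>> {"name": "servo_tool", "arguments": {
  "motion": [
    {"dx":0,"dy":0,"dz":0,"twist":0,"gripper":28},
    {"dx":0,"dy":0,"dz":0,"twist":0,"gripper":28},
    {"dx":0.1,"dy":0,"dz":0,"twist":0,"gripper":28},
    {"dx":0.1,"dy":0,"dz":0,"twist":0,"gripper":28},
    {"dx":0.1,"dy":0,"dz":0,"twist":0,"gripper":28}
  ]
}}

```text
t: 16.28
tcp_pos: [0.6152, -0.253, 0.022]
tool_rot: [0.5, 0.5, -0.499, 0.501]
contact_force: [-0.2, -0.2, -0.3]
grip_width: 0.434
```

>>> {"name": "servo_tool", "arguments": {
  "motion": [
    {"dx":0.08,"dy":0,"dz":0,"twist":0,"gripper":28},
    {"dx":0.08,"dy":0,"dz":0,"twist":0,"gripper":28},
    {"dx":0.08,"dy":0,"dz":0,"twist":0,"gripper":28},
    {"dx":0.08,"dy":0,"dz":0,"twist":0,"gripper":28}
  ]
}}

```text
t: 16.62
tcp_pos: [0.6146, -0.2528, 0.0186]
tool_rot: [0.499, 0.501, -0.499, 0.501]
contact_force: [-0.4, 0.6, 0.3]
grip_width: 0.434
```

>>> {"name": "servo_tool", "arguments": {
  "motion": [
    {"dx":0.04,"dy":0,"dz":0,"twist":0,"gripper":28},
    {"dx":0.07,"dy":0,"dz":0,"twist":0,"gripper":28},
    {"dx":0.07,"dy":0,"dz":0,"twist":0,"gripper":28},
    {"dx":0.07,"dy":0,"dz":0,"twist":0,"gripper":28}
  ]
}}

```text
t: 16.95
tcp_pos: [0.6149, -0.2529, 0.0174]
tool_rot: [0.499, 0.5, -0.499, 0.501]
contact_force: [-2.3, 0.7, 5.3]
grip_width: 0.439
```

The jar is on the floor (5.3 N). I release it and go to the tall bottle.

>>> {"name": "servo_tool", "arguments": {
  "motion": [
    {"dx":0,"dy":0,"dz":0,"twist":0,"gripper":55},
    {"dx":0,"dy":0,"dz":0,"twist":0,"gripper":85},
    {"dx":0,"dy":0,"dz":0,"twist":0,"gripper":85},
    {"dx":0,"dy":0,"dz":0,"twist":0,"gripper":85},
    {"dx":-0.3,"dy":0,"dz":0,"twist":0,"gripper":85}
  ]
}}

```text
t: 17.37
tcp_pos: [0.6128, -0.2523, 0.0233]
tool_rot: [0.499, 0.502, -0.5, 0.499]
contact_force: [-0.3, -0.6, -0.8]
grip_width: 0.997
```

>>> {"name": "servo_tool", "arguments": {
  "motion": [
    {"dx":-0.9,"dy":0,"dz":0,"twist":0,"gripper":85},
    {"dx":-1.9,"dy":0,"dz":0,"twist":0,"gripper":85},
    {"dx":-2.7,"dy":0,"dz":0,"twist":0,"gripper":85},
    {"dx":-3.0,"dy":0,"dz":0,"twist":0,"gripper":85},
    {"dx":-3.0,"dy":0,"dz":0,"twist":0,"gripper":85}
  ]
}}

```text
t: 17.78
tcp_pos: [0.6171, -0.2534, 0.1196]
tool_rot: [0.5, 0.498, -0.498, 0.503]
contact_force: [-0.8, -0.1, 0.2]
grip_width: 0.993
```

>>> {"name": "servo_tool", "arguments": {
  "motion": [
    {"dx":0,"dy":-0.6,"dz":-0.55,"twist":0,"gripper":85},
    {"dx":0,"dy":-1.5,"dz":-1.4,"twist":0,"gripper":85},
    {"dx":0,"dy":-2.4,"dz":-2.25,"twist":0,"gripper":85},
    {"dx":0,"dy":-3.3,"dz":-3.1,"twist":0,"gripper":85},
    {"dx":0,"dy":-4.1,"dz":-3.9,"twist":0,"gripper":85}
  ]
}}

```text
t: 18.2
tcp_pos: [0.4879, -0.1345, 0.1135]
tool_rot: [0.499, 0.502, -0.5, 0.499]
contact_force: [0.6, 0.8, 0.9]
grip_width: 0.996
```

>>> {"name": "servo_tool", "arguments": {
  "motion": [
    {"dx":0,"dy":-0.5,"dz":-0.45,"twist":0,"gripper":85},
    {"dx":0,"dy":-0.57,"dz":-0.5,"twist":0,"gripper":85},
    {"dx":0,"dy":-0.57,"dz":-0.5,"twist":0,"gripper":85},
    {"dx":0,"dy":-0.57,"dz":-0.5,"twist":0,"gripper":85},
    {"dx":0,"dy":-0.57,"dz":-0.5,"twist":0,"gripper":85}
  ]
}}

```text
t: 18.62
tcp_pos: [0.4749, -0.1225, 0.1151]
tool_rot: [0.5, 0.5, -0.5, 0.5]
contact_force: [-0.6, -0.0, -0.5]
grip_width: 0.997
```

```bash
python3 -c "
from h import *
go([.4748,-.121,.02])"
```

```text
t 18.62 tcp [ 0.4749 -0.1225  0.1151] grip 0.997 F [-0.6 -0.  -0.5] tilt [ 2.e-04 -2.e-04 -1.e+00]
units [ 3.17 -0.   -0.05] twist 0.01
```

>>> {"name": "servo_tool", "arguments": {
  "motion": [
    {"dx":0.8,"dy":0,"dz":-0.04,"twist":0,"gripper":85},
    {"dx":1.8,"dy":0,"dz":-0.04,"twist":0,"gripper":85},
    {"dx":2.6,"dy":0,"dz":-0.04,"twist":0,"gripper":85},
    {"dx":3.1,"dy":0,"dz":-0.04,"twist":0,"gripper":85},
    {"dx":3.17,"dy":0,"dz":-0.04,"twist":0,"gripper":85}
  ]
}}

```text
t: 19.03
tcp_pos: [0.472, -0.1205, 0.0169]
tool_rot: [0.499, 0.502, -0.501, 0.498]
contact_force: [-0.8, -0.5, -0.2]
grip_width: 1.001
```

>>> {"name": "servo_tool", "arguments": {
  "motion": [
    {"dx":0,"dy":0,"dz":0,"twist":0,"gripper":85},
    {"dx":0,"dy":0,"dz":0,"twist":0,"gripper":85},
    {"dx":0,"dy":0,"dz":0,"twist":0,"gripper":85},
    {"dx":0,"dy":0,"dz":0,"twist":0,"gripper":50},
    {"dx":0,"dy":0,"dz":0,"twist":0,"gripper":35}
  ]
}}

```text
t: 19.45
tcp_pos: [0.4751, -0.1203, 0.0214]
tool_rot: [0.5, 0.5, -0.499, 0.501]
contact_force: [0.2, -0.2, -0.7]
grip_width: 0.741
```

>>> {"name": "servo_tool", "arguments": {
  "motion": [
    {"dx":0,"dy":0,"dz":0,"twist":0,"gripper":26},
    {"dx":0,"dy":0,"dz":0,"twist":0,"gripper":15},
    {"dx":0,"dy":0,"dz":0,"twist":0,"gripper":15},
    {"dx":0,"dy":0,"dz":0,"twist":0,"gripper":15},
    {"dx":0,"dy":0,"dz":0,"twist":0,"gripper":15}
  ]
}}

```text
t: 19.87
tcp_pos: [0.4743, -0.1201, 0.0208]
tool_rot: [0.499, 0.5, -0.499, 0.501]
contact_force: [-0.2, -0.5, 2.6]
grip_width: 0.27
```

Width ≈ 23 mm, so the tall bottle is gripped. I carry it to place 4.

>>> {"name": "servo_tool", "arguments": {
  "motion": [
    {"dx":-0.3,"dy":0,"dz":0,"twist":0,"gripper":15},
    {"dx":-1.0,"dy":0,"dz":0,"twist":0,"gripper":15},
    {"dx":-2.0,"dy":0,"dz":0,"twist":0,"gripper":15},
    {"dx":-2.8,"dy":0,"dz":0,"twist":0,"gripper":15},
    {"dx":-3.1,"dy":0,"dz":0,"twist":0,"gripper":15}
  ]
}}

```text
t: 20.28
tcp_pos: [0.4767, -0.1202, 0.1172]
tool_rot: [0.5, 0.499, -0.498, 0.503]
contact_force: [0.2, 0.6, 0.4]
grip_width: 0.271
```

>>> {"name": "servo_tool", "arguments": {
  "motion": [
    {"dx":0,"dy":0.4,"dz":0.5,"twist":0,"gripper":15},
    {"dx":0,"dy":1.0,"dz":1.3,"twist":0,"gripper":15},
    {"dx":0,"dy":1.7,"dz":2.3,"twist":0,"gripper":15},
    {"dx":0,"dy":2.4,"dz":3.2,"twist":0,"gripper":15},
    {"dx":0,"dy":3.1,"dz":4.1,"twist":0,"gripper":15}
  ]
}}

```text
t: 20.7
tcp_pos: [0.5676, -0.2442, 0.1128]
tool_rot: [0.499, 0.501, -0.5, 0.5]
contact_force: [0.8, 0.3, 0.1]
grip_width: 0.269
```

>>> {"name": "servo_tool", "arguments": {
  "motion": [
    {"dx":0,"dy":0.6,"dz":0.8,"twist":0,"gripper":15},
    {"dx":0,"dy":1.2,"dz":1.6,"twist":0,"gripper":15},
    {"dx":0,"dy":1.6,"dz":2.1,"twist":0,"gripper":15},
    {"dx":0,"dy":1.6,"dz":2.1,"twist":0,"gripper":15},
    {"dx":0,"dy":1.6,"dz":2.1,"twist":0,"gripper":15}
  ]
}}

```text
t: 21.12
tcp_pos: [0.615, -0.3064, 0.1118]
tool_rot: [0.5, 0.501, -0.5, 0.499]
contact_force: [0.6, 0.8, 0.5]
grip_width: 0.274
```

```bash
python3 -c "
from h import *
go([.6152,-.3073,.0208])
d=robot.get_image('side')
im=d['img'][100:330,200:430,::-1];cv2.imwrite('pics/s6.png',cv2.resize(im,None,fx=2.6,fy=2.6,interpolation=cv2.INTER_CUBIC))"
```

```text
t 21.12 tcp [ 0.615  -0.3064  0.1118] grip 0.274 F [0.6 0.8 0.5] tilt [-0.0021  0.001  -1.    ]
units [3.03 0.01 0.03] twist 0.01
```

View pics/s6.png

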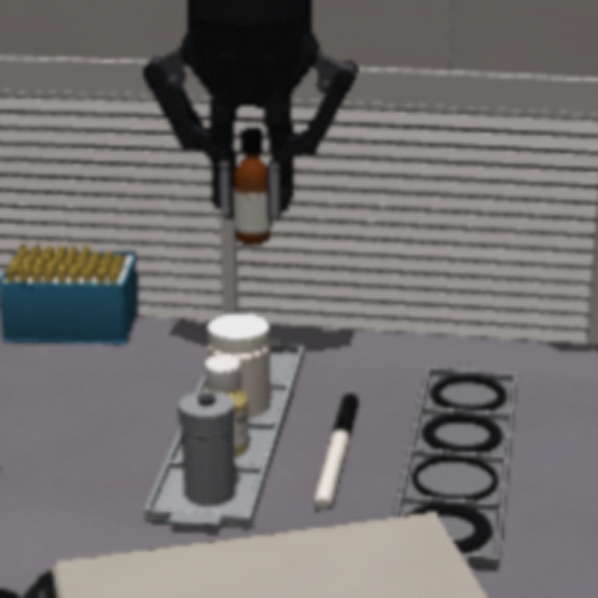

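Three containers stand in the steel rack and the bottle hangs upright above place 4. I lower it.

>>> {"name": "servo_tool", "arguments": {
  "motion": [
    {"dx":0.7,"dy":0,"dz":0.02,"twist":0,"gripper":15},
    {"dx":1.6,"dy":0,"dz":0.02,"twist":0,"gripper":15},
    {"dx":2.3,"dy":0,"dz":0.02,"twist":0,"gripper":15},
    {"dx":2.7,"dy":0,"dz":0.02,"twist":0,"gripper":15},
    {"dx":2.8,"dy":0,"dz":0.02,"twist":0,"gripper":15}
  ]
}}

```text
t: 21.58
tcp_pos: [0.6131, -0.3039, 0.0264]
tool_rot: [0.498, 0.503, -0.5, 0.499]
contact_force: [0.2, 0.6, -0.9]
grip_width: 0.271
```

>>> {"name": "servo_tool", "arguments": {
  "motion": [
    {"dx":0,"dy":0,"dz":0,"twist":0,"gripper":15},
    {"dx":0,"dy":0,"dz":0,"twist":0,"gripper":15},
    {"dx":0.1,"dy":0,"dz":0,"twist":0,"gripper":15},
    {"dx":0.1,"dy":0,"dz":0,"twist":0,"gripper":15},
    {"dx":0.1,"dy":0,"dz":0,"twist":0,"gripper":15}
  ]
}}

```text
t: 22.0
tcp_pos: [0.6162, -0.3064, 0.0274]
tool_rot: [0.5, 0.5, -0.499, 0.501]
contact_force: [0.7, 0.0, -0.7]
grip_width: 0.274
```

>>> {"name": "servo_tool", "arguments": {
  "motion": [
    {"dx":0.08,"dy":0,"dz":0,"twist":0,"gripper":15},
    {"dx":0.08,"dy":0,"dz":0,"twist":0,"gripper":15},
    {"dx":0.08,"dy":0,"dz":0,"twist":0,"gripper":15},
    {"dx":0.08,"dy":0,"dz":0,"twist":0,"gripper":15}
  ]
}}

```text
t: 22.33
tcp_pos: [0.6156, -0.3062, 0.024]
tool_rot: [0.499, 0.501, -0.499, 0.501]
contact_force: [0.5, -1.0, 0.2]
grip_width: 0.268
```

>>> {"name": "servo_tool", "arguments": {
  "motion": [
    {"dx":0.05,"dy":0,"dz":0,"twist":0,"gripper":15},
    {"dx":0.09,"dy":0,"dz":0,"twist":0,"gripper":15},
    {"dx":0.09,"dy":0,"dz":0,"twist":0,"gripper":15},
    {"dx":0.12,"dy":0,"dz":0,"twist":0,"gripper":15},
    {"dx":0.12,"dy":0,"dz":0,"twist":0,"gripper":15}
  ]
}}

```text
t: 22.75
tcp_pos: [0.6157, -0.3062, 0.0209]
tool_rot: [0.499, 0.501, -0.499, 0.501]
contact_force: [-0.4, 0.8, 3.7]
grip_width: 0.271
```

The bottle is down (3.7 N). I release it, rise, and back off for a clear look.

>>> {"name": "servo_tool", "arguments": {
  "motion": [
    {"dx":0,"dy":0,"dz":0,"twist":0,"gripper":45},
    {"dx":0,"dy":0,"dz":0,"twist":0,"gripper":85},
    {"dx":0,"dy":0,"dz":0,"twist":0,"gripper":85},
    {"dx":0,"dy":0,"dz":0,"twist":0,"gripper":85},
    {"dx":-0.3,"dy":0,"dz":0,"twist":0,"gripper":85}
  ]
}}

```text
t: 23.17
tcp_pos: [0.6139, -0.3056, 0.0273]
tool_rot: [0.499, 0.502, -0.5, 0.499]
contact_force: [-1.3, -0.3, -1.2]
grip_width: 0.957
```

>>> {"name": "servo_tool", "arguments": {
  "motion": [
    {"dx":-0.9,"dy":0,"dz":0,"twist":0,"gripper":85},
    {"dx":-1.9,"dy":0,"dz":0,"twist":0,"gripper":85},
    {"dx":-2.9,"dy":0,"dz":0,"twist":0,"gripper":85},
    {"dx":-3.9,"dy":0,"dz":0,"twist":0,"gripper":85},
    {"dx":-4.5,"dy":0,"dz":0,"twist":0,"gripper":85}
  ]
}}

```text
t: 23.58
tcp_pos: [0.6174, -0.3067, 0.1696]
tool_rot: [0.5, 0.499, -0.498, 0.503]
contact_force: [1.2, -0.6, -0.2]
grip_width: 0.993
```

>>> {"name": "servo_tool", "arguments": {
  "motion": [
    {"dx":0,"dy":-1.0,"dz":0.7,"twist":0,"gripper":85},
    {"dx":0,"dy":-2.0,"dz":1.4,"twist":0,"gripper":85},
    {"dx":0,"dy":-3.0,"dz":2.1,"twist":0,"gripper":85},
    {"dx":0,"dy":-4.0,"dz":2.8,"twist":0,"gripper":85},
    {"dx":0,"dy":-5.0,"dz":3.5,"twist":0,"gripper":85}
  ]
}}

```text
t: 24.0
tcp_pos: [0.4647, -0.4124, 0.1654]
tool_rot: [0.499, 0.5, -0.499, 0.501]
contact_force: [0.5, -0.6, 1.2]
grip_width: 0.996
```

>>> {"name": "servo_tool", "arguments": {
  "motion": [
    {"dx":0,"dy":-0.5,"dz":0.8,"twist":0,"gripper":85},
    {"dx":0,"dy":-1,"dz":1.6,"twist":0,"gripper":85},
    {"dx":0,"dy":-1,"dz":1.6,"twist":0,"gripper":85},
    {"dx":0,"dy":-1,"dz":1.6,"twist":0,"gripper":85},
    {"dx":0,"dy":-1,"dz":1.6,"twist":0,"gripper":85}
  ]
}}

```text
t: 24.42
tcp_pos: [0.437, -0.4588, 0.1649]
tool_rot: [0.5, 0.501, -0.499, 0.501]
contact_force: [0.4, 0.4, 0.5]
grip_width: 0.997
```

```bash
python3 -c "
from h import *
go([.45,-.4,.15])
a=robot.get_image('top')
P=[[.6114,-.1424,.066],[.6126,-.1973,.061],[.6139,-.2523,.060],[.6152,-.3073,.078]]
d=robot.get_image('side');print(((proj(a,P)-[235,130])*3).round(),((proj(d,P)-[230,170])*3).round())
k=dict(fx=3,fy=3,interpolation=cv2.INTER_CUBIC)
i=cv2.resize(a['img'][130:240,235:435,::-1],None,**k);j=cv2.resize(d['img'][170:260,230:430,::-1],None,**k)
cv2.imwrite('pics/f.png',np.vstack([i,j]))"
```

```text
t 24.42 tcp [ 0.437  -0.4588  0.1649] grip 0.997 F [0.4 0.4 0.5] tilt [ 1.4e-03  9.0e-04 -1.0e+00]
units [ 0.5   0.44 -1.96] twist 0.03
[[112. 198.]
 [223. 178.]
 [332. 156.]
 [445. 121.]] [[146. 248.]
 [167. 208.]
 [185. 166.]
 [201.  97.]]
```

View pics/f.png

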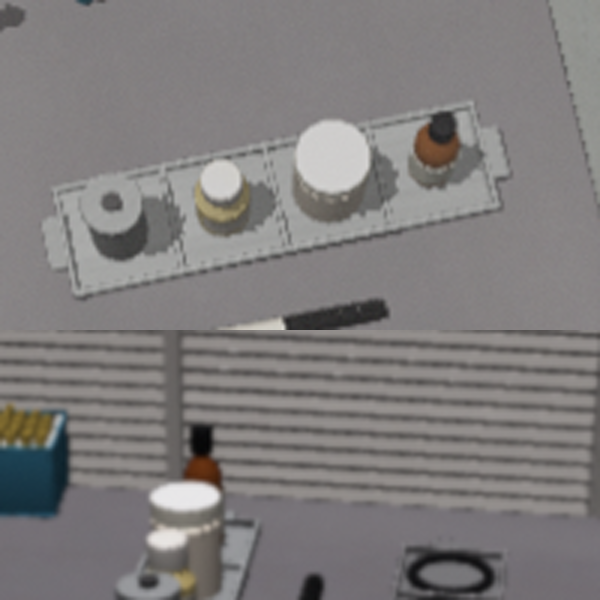

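Cap centres in the top crop are (112,202), (221,180), (333,157) and (442,126). The predictions were (112,198), (223,178), (332,156) and (445,121), so the errors are about 2–3 mm. All four stand upright, so I hand in.

```bash
python3 -c "
from bench import robot
print(robot.job_done())"
```

```text
the job is handed in; nothing more can be done
None
```

I moved all four containers from the grey rack to the steel rack and handed the job in at about 24.5 s on the robot's clock, well inside the 90 s limit. From the left they now stand canister, oil vial, jar, tall bottle. In the grey rack they stood bottle, jar, vial, canister, so the order is reversed.

- **Setting down:** each container was lowered until the wrist sensed contact (2.5–5.3 N), at the same tool height as when it was gripped, within about 0.1 mm. Then I let go.
- **Last pictures, both cameras:** all four look upright. Their tops lie within about 2–3 mm of the place centres, and the allowance is 15 mm.
- **Gripper:** open and clear of everything when I handed in.
- **Oddities:** the first move call was refused because its rows did not name every field, and the arm did not move. The arm also wobbled a few millimetres after fast moves, so I let it settle before most grips and set-downs. I found the canister about 4–5 mm off its measured spot when gripped, but it lifted and landed cleanly.

No check failed; the handover itself reports no verdict.

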